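Find the dispenser's hidden release by feel and pop its lid

ROBOT

A 6-joint arm with a two-finger parallel gripper is mounted at the origin on a cart in front of the work surface, level with it; the furniture and walls round the work are solid. World frame = base frame: x ahead of the robot, y to its left, z up, the work surface at z = 0. Lengths are in m, angles in degrees, forces in N, time in s.
With the tool pointing down it reaches from about 0.35 to 0.875 m from the base axis. Payload 4.2 kg.
Tool frame: the origin (TCP) lies midway between the tips of the shut fingers; the grasp point (between the pads) lies 19 mm behind it; z points along the fingers, y is the line along which they close (so a half turn about z gives the same grasp; the last joint's range is limited). The gripper opens to 87 mm and grips with 3 to 60 N. Pads are 19 mm wide; open, the fingers measure 117 mm over their backs; the gripper's body (75 mm by 190 mm) begins 51 mm behind the grasp point.
Start: joints at [89.244, 22.042, 0.453, 0, -68.411, -14.817], TCP at [0.168, 0.602, 0.197] pointing down, gripper open.
Joint ranges: [-179.83, 179.83], [-69.29, 118.12], [-61.27, 80.66], [-181.25, 117.63], [-171.15, -9.14], [-177.46, 177.46]. Speed limits (degrees/s): [159.86, 159.86, 180, 180, 180, 180].

INTERFACE

Orientations are given as [roll, pitch, yaw] about the fixed x, y, z axes, in that order (R = Rz(yaw) Ry(pitch) Rx(roll)).
In Python, from workcell import env gives the robot as it stands. The module is installed in compiled form; this text tells all that it offers. Calls block until the motion is done:
- env.goto(position, orientation): joint-space move of the TCP to a pose.
- env.move_straight(position, rotation=None, rate=0.15, force_limit=None): straight line of the TCP; rotation=None keeps the orientation; rate is the mean speed in m/s. With force_limit (N) it stops when the force on the tool has changed by that much, and returns True; else False.
- env.set_joints(angles): joint-space move.
- env.gripper_to(opening, grasp_force=None): opening from 0.0 (shut) to 1.0 (fully open); grasp_force is the grip in N (None keeps the last); returns when the fingers have stopped.
- env.dwell(seconds).
- env.inverse_kinematics(position, orientation): joint angles nearest the present ones, or None.
- env.read_state(): the state.
- env.grab_frame(name): name is "side" or "top" or "wrist"; returns a dict with "image" (384x512x3 uint8, blue, green, red), "fx", "fy", "cx", "cy" (pixels), "position" and "orientation" of the camera in the world. Camera axes: x right, y up, looking along -z (the intrinsics and any distortion apply to the point x, -y, -z); pixel columns grow to the right and rows downward; lengths in m; the calibration is good to about 2 mm. The wrist camera is an equidistant fisheye: a pixel r from the principal point sees the ray r / f radians off the axis. A picture is of the moment at which its call begins. There is no depth.
A pose or a line that the arm cannot do raises env.Unreachable and nothing moves.
- env.close_job(): hands the job in; it is judged then, once.
Trained networks look in a picture, given as the dict that the camera call returned (one of the last four; its "shot" number tells which), for a name from the list of things; names that differ only in an ending like _2 or _b are one class to them, and where a whole thing is asked for, a point or a joint stands for the part that bears it (a point fixed in the world has none). Each returns a list of dicts, best first, with "score" (0 to 1); they miss things now and then, are a little off and sometimes report something else, mostly with a low value. They report only what shows in the picture. A call takes as long as a camera call.
- env.search_frame(picture, thing): "xyz" ([x, y, z] in m, in world coordinates, good to about 4 mm: the middle of the surface that is visible of it).
- env.trace(picture, thing): "mask" (384x512 bool, what is visible of it).
The state is a dict: "clock": time; "joint_positions": joint angles; "qvel": joint speeds; "joint_torque": joint torques, N m; "position": TCP position; "tool_rot": TCP orientation; "force": force on the tool from outside, world axes, zero at the start; "wrist_torque": the same for the moment, N m; "opening": opening from 0.0 (shut) to 1.0 (fully open); "finger_force": force on a finger pad.
Only numpy, scipy, OpenCV 4.12 (cv2) and the standard library are available. Lean on these libraries where they do the work, as an engineer would, in place of code of your own. Each camera call takes 0.05 s, during which the arm holds its last target. There are 200 camera calls.

TASK

The lid of the long baking-paper dispenser is locked; its release key is sunk in a notch somewhere along the bar at the dispenser's front. Put a fingertip on top of the bar near its left end (the robot's left), slide it along the top to the right until it finds the notch, and press the key inside fully home, so that the lid pops ajar and stays so; then take the hand away. Do not touch the lid itself, and leave the small things standing round about where they are, neither pushed nor picked up.

Things in the scene. Friction and masses are not known exactly. Their poses are not given: they have to be found in the camera images.
- dispenser: Low aluminium box fixed to the worktop, 140 (x) by 450 (y) by 80 mm high. Origin: centre of its underside; x points to the back, y along the box to the robot's left, z up. A straight raised bar, 24 mm wide and 450 mm long, runs along its front, centred 55 mm in front of the origin, flat top 80 mm above the worktop. Behind the bar is an 18 mm clear gap, then the lid, its top 21 mm below the bar's.
- bar_mid (a point): Middle of the bar, on its top; axes as the dispenser's. The one notch (48 mm long along the bar, open across the bar's width) has its centre anywhere from 65 mm left to 65 mm right of this point; where differs from run to run and is not reported. Elsewhere the bar's top is flat to within 0.5 mm.
- bar_start (a point): Point on the bar's top face 180 mm left of its middle, 45 mm from its left end: a good place to set the fingertip first. Axes as the dispenser's.
- release_key (a joint): How far the key is pressed, m: 0 out, 0.008 fully home. The key is an aluminium plate 43 by 20 mm in the notch, its top 14 mm below the bar's top, 22 mm when home. It moves straight down, needs about 4 to 6 N, then meets a hard stop. No spring: it stays where it is pushed.
- lid_hinge (a joint): Opening of the lid, rad: 0 shut, 0.2 popped ajar. It is driven by the key (0.025 rad for each mm pressed); its front edge rises 18 mm and stays below the bar's top.
- lid: White flat lid panel, 90 by 436 by 5 mm, hinged along the back of the dispenser; its front edge is 29 mm behind the bar's centre line. Origin on the hinge line, 55 mm above the worktop. Not to be touched.
- piping_tip: Loose steel piping tip standing on its rim, 25 mm across, 40 mm high, on the worktop in front of the bar. Origin under its centre. Leave alone.
- coupler: Loose white ribbed plastic ring, 29 mm across, 20 mm high, on the worktop in front of the bar. Origin under its centre. Leave alone.
- small_cutter: Loose round pastry cutter, 43 mm across, 38 mm high, on the worktop in front of the bar. Origin under its centre. Leave alone.
- marker_pen: Loose marker pen lying on the worktop to the robot's right of the dispenser, 135 mm long, 17 mm thick. Origin under its centre. Leave alone.
- gel_bottle: Loose small colour gel bottle with a pointed cap, 29 mm across, 83 mm high, to the robot's left. Origin under its centre. Leave alone.
- dropper_bottle: Loose small brown dropper bottle, 33 mm across, 102 mm high, to the right behind the dispenser. Origin under its centre. Leave alone.

How it is judged:
By the outcome, as a careful person would: the job done as asked, in the order asked, and still so for the second after the job is handed in, with the robot touching nothing.
It also fails if it takes over 61 s, if anything falls off the work surface, if the arm or the gripper's body presses on something with over 40 N, if the wrist force passes 120 N, or if a joint passes its speed limit or range.

## Working session

There is one attempt and no reset: what is moved stays moved. The work goes in short steps, each a Python script; the robot and the scene stay as the last script left them, time stands still between calls to the robot, and variables do not carry over. Pictures are saved under pics/ and viewed, at most 10 in all, crops included, and the job is handed in when it is done.

```bash
mkdir -p pics
python3 - <<'E'
from workcell import env
import cv2,numpy as np
s=env.read_state();print(s["clock"],s["position"],s["tool_rot"],s["opening"],s["force"])
ims=[]
for n in("top","side"):
    p=env.grab_frame(n);ims.append(p["image"]);print(n,p["fx"],p["cx"],p["cy"],p["position"],p["orientation"])
    for t in("dispenser","lid","release_key","piping_tip","coupler","small_cutter","gel_bottle","dropper_bottle","marker_pen"):
        r=env.search_frame(p,t);print(t,[(np.round(d["xyz"],3).tolist(),round(d["score"],2)) for d in r[:2]])
cv2.imwrite("pics/a.png",ims[0]);cv2.imwrite("pics/b.png",ims[1])
E
```

```text
0.0 [0.16757653 0.60142177 0.1962469 ] [ 1.79872866e+02 -5.87030739e-03 -1.55809690e+01] 1.0008158843286834 [ 0.58938203  0.05440743 -0.26647364]
top 466.8226584745561 255.0524311976511 194.1428450911196 [0.29308368 0.00185716 1.36799264] [ 11.63324121  -0.1911268  -95.2134088 ]
dispenser [([0.545, -0.06, 0.059], 0.57)]
lid [([0.563, -0.062, 0.059], 0.71), ([0.546, -0.065, 0.056], 0.61)]
release_key [([0.49, -0.052, 0.067], 0.5)]
piping_tip [([0.411, 0.02, 0.016], 0.42)]
coupler []
small_cutter [([0.444, -0.25, 0.031], 0.66)]
gel_bottle [([0.538, 0.371, 0.05], 0.71)]
dropper_bottle [([0.546, -0.058, 0.059], 0.67), ([0.681, -0.358, 0.06], 0.63)]
marker_pen [([0.581, -0.388, 0.02], 0.58)]
side 495.24152660317725 246.48527693588684 195.26127556256762 [ 0.24710043 -1.04266328  1.04592004] [ 47.55938134  -1.18363877 -15.32704181]
dispenser [([0.549, -0.139, 0.059], 0.69)]
lid [([0.572, -0.1, 0.059], 0.62)]
release_key [([0.489, -0.044, 0.065], 0.48)]
piping_tip [([0.416, 0.008, 0.018], 0.56)]
coupler [([0.42, -0.056, 0.016], 0.56), ([0.68, -0.365, 0.056], 0.34)]
small_cutter [([0.444, -0.254, 0.022], 0.79)]
gel_bottle [([0.422, -0.057, 0.01], 0.36)]
dropper_bottle [([0.68, -0.369, 0.049], 0.87)]
marker_pen [([0.584, -0.4, 0.013], 0.6)]
```

View pics/a.png

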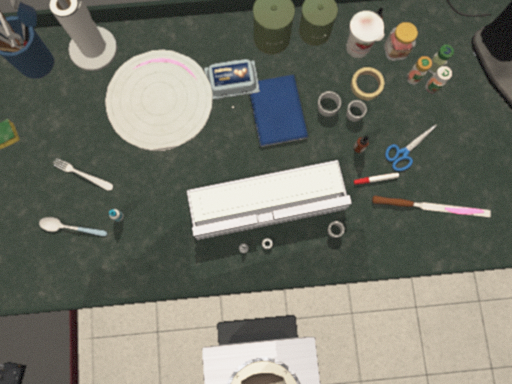

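View pics/b.png

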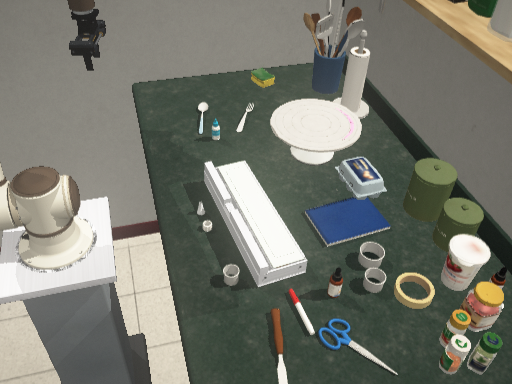

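The top view shows the white dispenser with the bar along its front edge from about (193,234) to (350,204) and the notch near (265,217). The side view shows the same. The loose things stand in front of the bar. I'll fit the dispenser's pose next.

```bash
cat > h.py <<'E'
import numpy as np,cv2
from scipy.spatial.transform import Rotation as R
def proj(p,X):
    c=R.from_euler('xyz',p["orientation"],degrees=True).inv().apply(np.asarray(X)-p["position"])
    return np.c_[p["cx"]+p["fx"]*c[:,0]/-c[:,2],p["cy"]+p["fy"]*c[:,1]/c[:,2]]
def back(p,uv,z):
    uv=np.atleast_2d(uv);r=np.c_[(uv[:,0]-p["cx"])/p["fx"],-(uv[:,1]-p["cy"])/p["fy"],-np.ones(len(uv))]
    d=R.from_euler('xyz',p["orientation"],degrees=True).apply(r)
    return p["position"]+d*((z-p["position"][2])/d[:,2])[:,None]
def w(pose,L):
    a=np.radians(pose[2]);L=np.asarray(L,float)
    return np.c_[pose[0]+np.cos(a)*L[:,0]-np.sin(a)*L[:,1],pose[1]+np.sin(a)*L[:,0]+np.cos(a)*L[:,1],L[:,2]]
E
python3 - <<'E'
from workcell import env
from h import *
from scipy.optimize import minimize
import pickle
P=[env.grab_frame(n) for n in("top","side")]
M=[env.trace(p,"dispenser")[0]["mask"]|env.trace(p,"lid")[0]["mask"] for p in P]
# silhouette of the box: front bar (z .08) and rear body (z~.059)
B=[(x,y,z) for y in(-.225,.225) for x,z in((-.07,0),(-.07,.08),(-.043,.08),(.07,.057),(.07,0))]
D=[cv2.distanceTransform((~m).astype(np.uint8),2,5)-cv2.distanceTransform(m.astype(np.uint8),2,5) for m in M]
def cost(q,which=(0,1)):
    c=0
    for i in which:
        h=cv2.convexHull(proj(P[i],w(q,B)).astype(np.float32))[:,0]
        m=cv2.fillPoly(np.zeros((384*8,512*8),np.uint8),[np.int32((h+.5)*8)],1)
        m=cv2.resize(m.astype(np.float32),(512,384),interpolation=cv2.INTER_AREA)
        c+=np.abs(m-M[i]).sum()
    return c
for wh in((0,1),(0,),(1,)):
    r=minimize(cost,[.545,-.06,6],args=(wh,),method="Nelder-Mead",options=dict(initial_simplex=[[.545,-.06,4],[.56,-.06,6],[.545,-.045,6],[.53,-.07,9]]))
    print(wh,r.x,r.fun,[m.sum() for m in M])
    if len(wh)==2:q=r.x;np.save("q.npy",q)
v=[]
for p,(x0,y0,x1,y1) in zip(P,((180,155,360,250),(190,150,310,290))):
    s=4 if len(v)==0 else 4
    im=cv2.resize(p["image"][y0:y1,x0:x1],None,fx=s,fy=s,interpolation=cv2.INTER_CUBIC)
    for L in ([(-.067,-.225,.08),(-.067,.225,.08),(-.043,.225,.08),(-.043,-.225,.08)],):
        cv2.polylines(im,[np.int32((proj(p,w(q,L))+.5-[x0,y0])*s)],True,(0,0,255),1)
    v.append(im)
cv2.imwrite("pics/c.png",v[0]);cv2.imwrite("pics/d.png",v[1])
E
```

```text
(0, 1) [ 0.54733247 -0.06376522  6.52980895] 1597.0 [np.int64(7172), np.int64(6355)]
(0,) [ 0.54721654 -0.06234981  6.67245614] 882.453125 [np.int64(7172), np.int64(6355)]
(1,) [ 0.54722022 -0.0645503   6.27428013] 705.765625 [np.int64(7172), np.int64(6355)]
```

View pics/c.png

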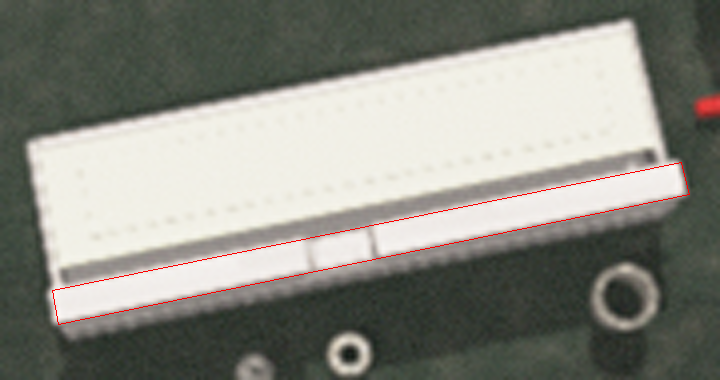

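View pics/d.png

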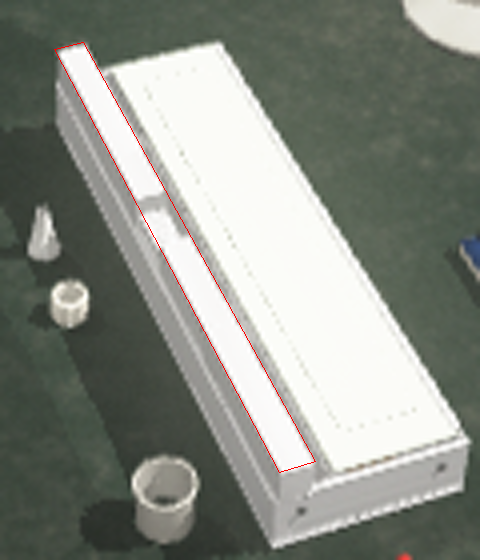

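The fit overlays the bar well in both crops. In the top crop the notch spans about x = 308–375 px, which puts it around 20 mm left of the middle. I'll set the shut fingers down at bar_start.

Run:
```python
from workcell import env
from h import *
q=np.load("q.npy");O=[180,0,q[2]]
p=w(q,[(-.055,.18,.12)])[0];print(p)
env.gripper_to(0.0)
env.goto(p+[0,0,.04],O)
env.move_straight(p-[0,0,.03],rate=.08)
env.dwell(.2);f0=np.array(env.read_state()["force"])
print(f0,env.move_straight(p-[0,0,.047],rate=.02,force_limit=3))
for z in(0,-.001):
    if z:
        c=np.array(env.read_state()["position"]);env.move_straight(c+[0,0,z],rate=.02,force_limit=8)
    env.dwell(.2);s=env.read_state();print(s["clock"],s["position"],s["tool_rot"],np.array(s["force"])-f0,s["opening"])
np.save("f0.npy",f0)
```

```text
[0.47221964 0.10881248 0.12      ]
[-0.08714587  0.38616603  0.04317684] False
7.3333 [0.47229829 0.10887466 0.07313391] [-1.79992452e+02 -1.58274509e-02  6.53213264e+00] [-0.14931111 -0.0282172   0.86997716] 0.006314624275796556
7.7833 [0.47230428 0.10888128 0.07212984] [1.79998796e+02 7.30230059e-04 6.53132758e+00] [-0.01869465  0.07272578 -0.07270615] 0.0031359884279952305
```

No contact at z = 0.072, where the bar's top should have stopped the finger. I need to look before moving again.

Run:
```python
from workcell import env
from h import *
q=np.load("q.npy")
p=env.grab_frame("wrist");a=p["image"];print(p["fx"],p["cx"],p["cy"],p["position"],p["orientation"])
s=env.grab_frame("side");t=env.grab_frame("top")
b=cv2.resize(s["image"][90:290,150:310],(320,400),interpolation=cv2.INTER_CUBIC)
c=cv2.resize(t["image"][150:270,170:370],(480,288),interpolation=cv2.INTER_CUBIC)
o=np.zeros((600,800,3),np.uint8);o[:288,:480]=c;o[:400,480:]=b;o[288:600,:416]=cv2.resize(a,(416,312))
cv2.imwrite("pics/e.png",o)
```

```text
297.3186396354542 250.52353270582773 188.10748511676576 [0.54303593 0.11625225 0.25850151] [-1.52513090e+01 -3.36517663e-02 -8.34806626e+01]
```

View pics/e.png

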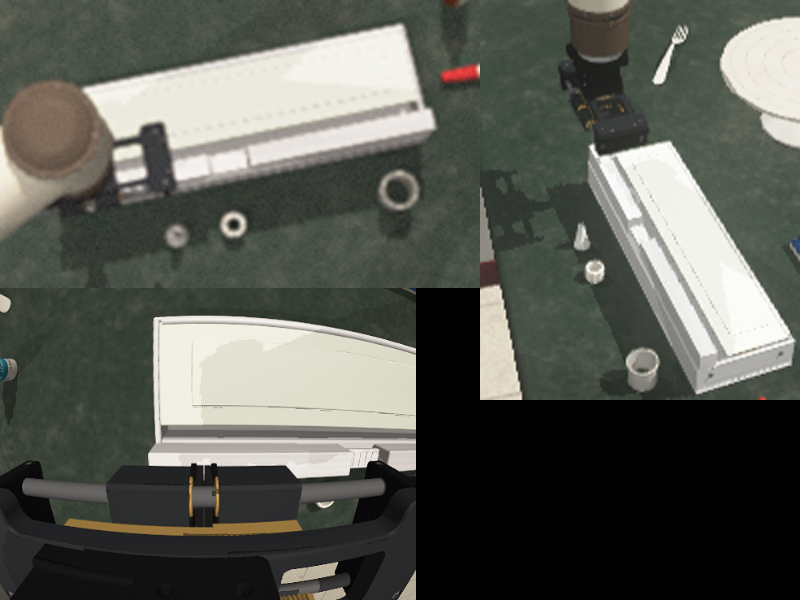

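The wrist view (lower left) puts the fingertips at about panel (204,466), on the front edge of the bar or just off it. I'll overlay the model on full-resolution wrist and side crops to check.

```bash
cat >> h.py <<'E'
def fproj(p,X):
    c=R.from_euler('xyz',p["orientation"],degrees=True).inv().apply(np.asarray(X)-p["position"])
    c=c*[1,-1,-1];h=np.hypot(c[:,0],c[:,1]);t=np.arctan2(h,c[:,2])
    return np.c_[p["cx"]+p["fx"]*t*c[:,0]/h,p["cy"]+p["fy"]*t*c[:,1]/h]
E
python3 - <<'E'
from workcell import env
from h import *
q=np.load("q.npy")
ys=np.linspace(-.225,.225,30)
def box(x0,x1,z,y=ys):return [(x0,a,z) for a in y]+[(x1,a,z) for a in y[::-1]]
tcp=np.array([env.read_state()["position"]])
def draw(n,f,x0,y0,x1,y1,s):
    p=env.grab_frame(n);im=cv2.resize(p["image"][y0:y1,x0:x1],None,fx=s,fy=s,interpolation=cv2.INTER_CUBIC)
    for L,c in((box(-.067,-.043,.08),(0,0,255)),(box(-.067,.07,0),(255,0,0))):
        cv2.polylines(im,[np.int32((f(p,w(q,L))+.5-[x0,y0])*s)],True,c,1)
    cv2.drawMarker(im,tuple(np.int32((f(p,tcp)[0]+.5-[x0,y0])*s).tolist()),(0,255,0),0,12,1);return im
a=draw("wrist",fproj,140,20,512,240,2);b=draw("side",proj,180,110,310,290,1) 
a[:0]=0
cv2.imwrite("pics/f.png",a)
cv2.imwrite("pics/g.png",draw("side",proj,180,110,310,230,5))
E
```

```text
(no output)
```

View pics/f.png

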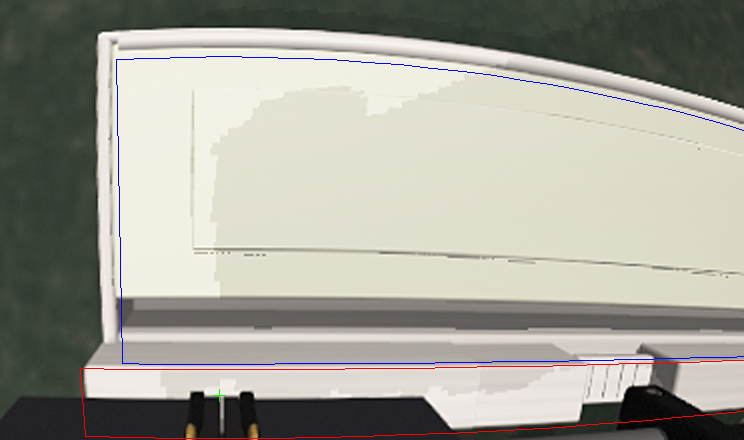

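View pics/g.png

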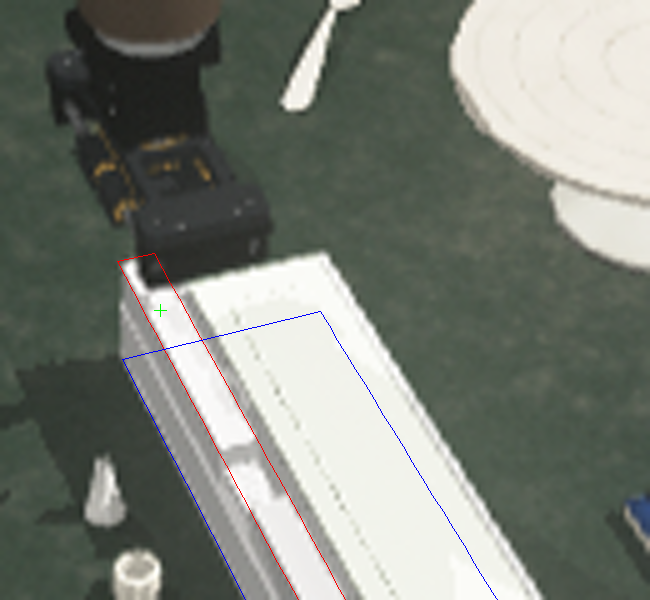

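In the wrist overlay the pads sit centred on the bar's top, so the lateral position is right. The notch-to-end span seen by the wrist camera gives a bar top near 0.073 in robot coordinates. A guarded descent a little further is justified.

Run:
```python
from workcell import env
from h import *
q=np.load("q.npy")
c=np.array(env.read_state()["position"]);f0=np.array(env.read_state()["force"])
for k in range(12):
    c[2]-=.0005
    h=env.move_straight(c,rate=.01,force_limit=4);s=env.read_state()
    f=np.array(s["force"])-f0;print(round(s["clock"],2),h,np.round(s["position"],4),np.round(f,2),s["opening"])
    if f[2]>3 or h:break
env.dwell(.3);s=env.read_state();print(s["position"],np.array(s["force"])-f0)
```

```text
8.33 False [0.4723 0.1088 0.0716] [ 0.56 -0.61 -0.15] 0.001319831292388627
8.58 False [0.4723 0.1088 0.0711] [ 0.01  0.01 -0.33] 0.0038151017593181296
8.83 False [0.4723 0.1088 0.0706] [ 0.57 -0.27 -0.78] 0.005535770191816466
9.08 False [0.4723 0.1088 0.0701] [ 0.45 -0.75 -0.33] 0.005306416593279722
9.33 False [0.4723 0.1089 0.0696] [ 0.24 -0.26 -1.22] 0.005993883635671297
9.58 False [0.4723 0.1089 0.0691] [-0.72 -0.11 -0.65] 0.009783039606206289
9.83 False [0.4723 0.1089 0.0686] [ 0.63  0.45 -0.63] 0.004445099708879529
10.08 False [0.4723 0.1088 0.0681] [ 0.56  0.8  -0.91] 0.0012873414949785382
10.33 False [0.4723 0.1088 0.0676] [-0.13 -0.89 -0.2 ] 0.005281768697791671
10.58 False [0.4723 0.1089 0.0671] [ 0.53  0.5  -1.03] 0.007081420651364878
10.83 False [0.4723 0.1088 0.0666] [ 0.48 -1.08 -1.29] 0.002413689195266055
11.08 False [0.4723 0.1089 0.0661] [ 0.11  0.21 -0.79] 0.0029143999418136455
[0.47231155 0.10886437 0.06615302] [ 0.08921764 -0.32241723 -0.20369818]
```

Still no contact at 0.066. I'll take one combined close look, with the wrist view of the fingers plus the side and top views.

Run:
```python
from workcell import env
from h import *
a=env.grab_frame("wrist")["image"][170:320,150:350];b=env.grab_frame("side")["image"][100:175,190:260];c=env.grab_frame("top")["image"][190:250,180:260]
o=np.zeros((600,800,3),np.uint8)
o[:360,:480]=cv2.resize(a,(480,360),interpolation=cv2.INTER_CUBIC)
o[:343,480:]=cv2.resize(b,(320,343),interpolation=cv2.INTER_CUBIC)
o[360:,:320]=cv2.resize(c,(320,240),interpolation=cv2.INTER_CUBIC)
cv2.imwrite("pics/i.png",o)
s=env.read_state();print(s["joint_positions"],s["joint_torque"],s["finger_force"],s["wrist_torque"],s["position"])
```

```text
[ 3.22306756e+01  1.69191880e+01 -2.90447930e+01 -3.28464785e-04
 -4.40337263e+01  6.42994617e+01] [ 8.62232519e-04 -2.98253435e+01  1.40974277e+01  3.09948161e+00
  8.45516799e-02  1.65387797e-05] 0.0 [-0.01662989 -0.02436857  0.02572939] [0.4723202  0.10888125 0.06615306]
```

View pics/i.png

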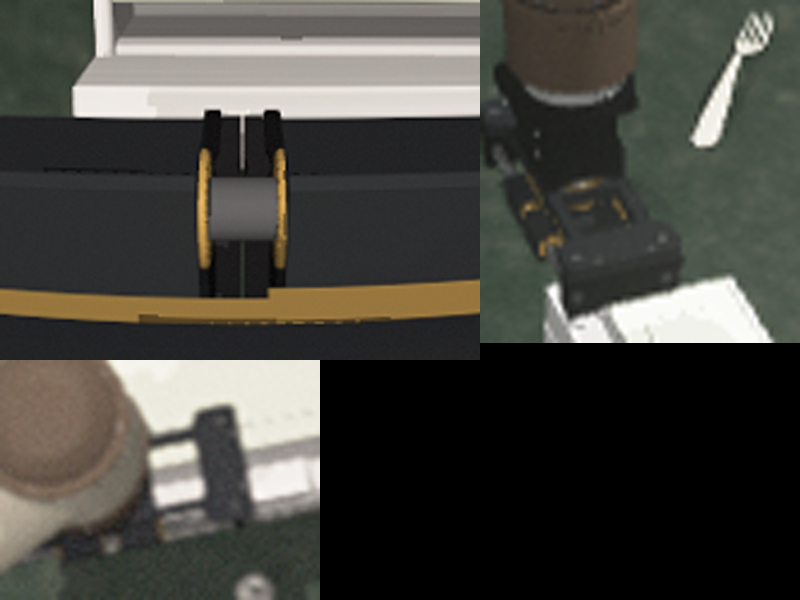

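The near end of the gripper body shows in the side view, with bottom corners at about px (209,167) and (232,162). I'll use these to check the robot's reported height against the cameras, and triangulate the bar's left end from wrist views at two heights while lifting.

Run:
```python
from workcell import env
from h import *
q=np.load("q.npy")
p=env.grab_frame("side")
t=np.array([.4723,.1088,.072]);Rz=R.from_euler('z',q[2],degrees=True)
for dz in(.07,.085,.1,.12):
  print(dz,np.round(proj(p,t+Rz.apply([(-.0375,-.095,dz),(.0375,-.095,dz),(-.0375,-.0585,dz),(.0375,-.0585,dz)])),1).tolist())
c=np.array(env.read_state()["position"])
env.move_straight(c+[0,0,.1],rate=.12);
out=[]
for k in range(2):
    if k: env.move_straight(c+[-.03,-.10,.1],rate=.12)
    p=env.grab_frame("wrist");im=p["image"].copy()
    np.savez(f"w{k}.npz",**{a:np.array(b) for a,b in p.items()})
    for n in("release_key","lid","dispenser"):
        r=env.search_frame(p,n);print(k,n,[(np.round(d["xyz"],4).tolist(),round(d["score"],2)) for d in r[:2]])
    ys=np.linspace(-.225,.225,40)
    cv2.polylines(im,[np.int32(np.round(fproj(p,w(q,[(-.067,a,.08) for a in ys]+[(-.043,a,.08) for a in ys[::-1]]))))],True,(0,0,255),1)
    im=im[60:330];out.append(cv2.resize(im,None,fx=1.1,fy=1.1) if 0 else im)
o=np.vstack(out);cv2.imwrite("pics/j.png",o);print(o.shape,env.read_state()["clock"])
```

```text
0.07 [[209.2, 175.7], [234.0, 169.8], [205.1, 168.1], [229.6, 162.4]]
0.085 [[209.0, 171.7], [234.0, 165.8], [204.9, 164.0], [229.6, 158.3]]
0.1 [[208.8, 167.5], [234.1, 161.6], [204.7, 159.8], [229.6, 154.2]]
0.12 [[208.6, 161.9], [234.1, 156.0], [204.4, 154.2], [229.5, 148.6]]
0 release_key [([0.4897, -0.0483, 0.0655], 0.82)]
0 lid [([0.5623, 0.0141, 0.06], 0.59)]
0 dispenser [([0.5468, 0.0249, 0.0633], 0.98)]
1 release_key []
1 lid [([0.5605, -0.0277, 0.0588], 0.58)]
1 dispenser [([0.5501, -0.0216, 0.06], 0.76)]
(540, 512, 3) 13.9833
```

View pics/j.png

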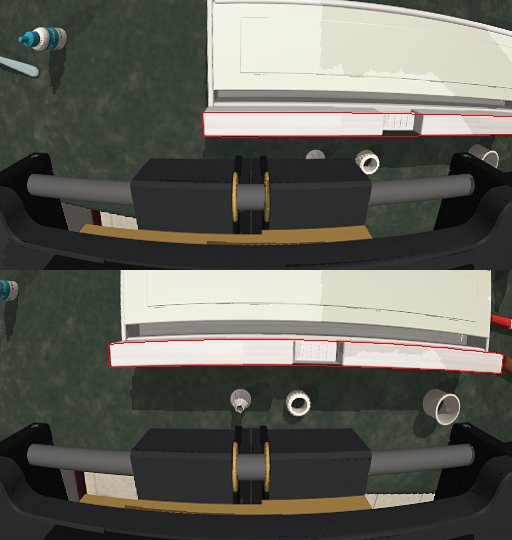

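The overlay fits the bar exactly in both wrist views, so pose and z = 0.08 hold. The body corners in the side view match a body about 25 mm higher than reported. The tip's near edge at row 215 also puts the real tip about 22 mm above the reported TCP. Contact should therefore come at a reported z of about 0.058, so I'll go back to bar_start and make a guarded descent.

Run:
```python
from workcell import env
from h import *
q=np.load("q.npy")
p=w(q,[(-.055,.18,.068)])[0]
env.move_straight(p+[0,0,.03],rate=.12);env.move_straight(p,rate=.06)
env.dwell(.2);f0=np.mean([env.read_state()["force"]],axis=0)
h=env.move_straight(p-[0,0,.023],rate=.015,force_limit=4);s=env.read_state();print(h,s["clock"],s["position"],np.array(s["force"])-f0)
np.save("f0.npy",f0)
if h:
    env.dwell(.2);s=env.read_state();print(s["position"],np.array(s["force"])-f0)
    c=np.array(s["position"])
    for i in(1,2):
        env.move_straight(c-[0,0,.0005*i],rate=.01,force_limit=8);env.dwell(.1)
        s=env.read_state();print(s["clock"],s["position"],np.array(s["force"])-f0)
```

```text
True 16.9333 [0.47218055 0.10877411 0.05526244] [-0.6577254   0.37125506  2.77977533]
[0.4721795  0.10878246 0.05522057] [-0.36465004  0.42458393  5.1629864 ]
17.4833 [0.47215328 0.1087515  0.05519701] [-1.08996404  0.08040322  6.14204996]
17.8333 [0.47218822 0.10874241 0.05518891] [-2.90864228  0.14330144  9.52490439]
```

Contact at a reported z of 0.0552. Now I'll slide right with a light press, probing where the force vanishes.

Run:
```python
from workcell import env
from h import *
q=np.load("q.npy");f0=np.load("f0.npy")
zc=.0545;y=.18
def at(y,z):
    p=w(q,[(-.055,y,z)])[0];return p
found=False
while y>-.085:
    y-=.012 if y>.11 else .004
    h=env.move_straight(at(y,zc),rate=.04,force_limit=20)
    s=env.read_state();f=np.array(s["force"])-f0;z=s["position"][2]
    print(round(y,3),round(s["clock"],2),h,round(z,5),np.round(f,1))
    if h:break
    if f[2]<1.5:
        t=env.move_straight(at(y,zc-.004),rate=.03,force_limit=4);s=env.read_state();print("probe",t,s["position"][2])
        if not t:found=True;break
        zc=s["position"][2]-.0006
    elif f[2]>8:zc+=.0002
    elif f[2]<3:zc-=.0002
print(found,s["clock"])
```

```text
0.168 18.28 False 0.05522 [-0.   2.2  5.7]
0.156 18.73 False 0.05524 [1.2 1.1 4.9]
0.144 19.18 False 0.05523 [0.3 1.5 4.4]
0.132 19.63 False 0.05522 [-0.1  1.3  6.2]
0.12 20.08 False 0.05523 [0.1 1.2 4.7]
0.108 20.53 False 0.05522 [2.4 1.6 4.5]
0.104 20.78 False 0.05522 [0.9 2.5 5.7]
0.1 21.03 False 0.05524 [0.4 2.1 5.8]
0.096 21.28 False 0.05523 [0.8 1.8 4. ]
0.092 21.53 False 0.05522 [0.4 1.6 5.4]
0.088 21.78 False 0.05517 [0.3 2.6 5.2]
0.084 22.03 False 0.05506 [0.9 1.8 5. ]
0.08 22.28 False 0.05505 [0.7 2.7 5.1]
0.076 22.53 False 0.05503 [0.7 2.5 4.8]
0.072 22.78 False 0.05502 [0.7 1.  4.4]
0.068 23.03 False 0.05503 [0.1 2.8 3.9]
0.064 23.28 False 0.05505 [1.1 2.2 5.2]
0.06 23.53 False 0.05504 [-0.3  3.   5.5]
0.056 23.78 False 0.05504 [0.1 2.8 5.4]
0.052 24.03 False 0.05504 [0.7 2.2 4.4]
0.048 24.28 False 0.05502 [0.3 2.1 5.4]
0.044 24.53 False 0.05501 [0.1 2.3 5. ]
0.04 24.78 False 0.05485 [0.9 1.7 5.3]
0.036 25.03 False 0.0535 [ 0.3  0.5 -0.1]
probe False 0.04962245449083255
True 25.3167
```

Notch found. Next I'll move a little toward its middle, clear of the walls, and press to the hard stop.

Run:
```python
from workcell import env
from h import *
q=np.load("q.npy")
at=lambda y,z:w(q,[(-.055,y,z)])[0]
def rep(*a):
    s=env.read_state();print(*a,round(s["clock"],2),np.round(s["position"],4),np.round(s["force"],1))
rep(env.move_straight(at(.026,.050),rate=.03,force_limit=5))
rep("key",env.move_straight(at(.026,.039),rate=.03,force_limit=3))
rep("home",env.move_straight(at(.026,.030),rate=.015,force_limit=22))
env.dwell(.3);rep()
```

```text
True 25.52 [ 0.4877 -0.0364  0.0495] [-0.9  0.3  1. ]
key True 25.94 [ 0.4893 -0.0433  0.0395] [0.1 0.3 0.2]
home True 26.47 [ 0.4893 -0.0435  0.0332] [-1.1  0.7  4.9]
26.77 [ 0.4893 -0.0435  0.0332] [-0.9  1.3  4.7]
```

z = 0.0332 is exactly the expected home depth. I'll press once more to confirm the stop, then retract straight up and check.

Run:
```python
from workcell import env
from h import *
q=np.load("q.npy")
at=lambda y,z:w(q,[(-.055,y,z)])[0]
def rep(*a):
    s=env.read_state();print(*a,round(s["clock"],2),np.round(s["position"],4),np.round(s["force"],1))
rep("again",env.move_straight(at(.026,.031),rate=.02,force_limit=20));env.dwell(.3);rep()
c=np.array(env.read_state()["position"])
env.move_straight(c+[0,0,.03],rate=.05);env.move_straight(c+[0,0,.17],rate=.15)
a=env.grab_frame("wrist")["image"]
c=np.array(env.read_state()["position"]);env.move_straight(c+[-.08,.22,.05],rate=.2);rep()
p=env.grab_frame("side");b=p["image"][130:300,180:320];t=env.grab_frame("top")["image"][150:260,180:360]
for n in("piping_tip","coupler","small_cutter","marker_pen","dropper_bottle"):
    print(n,[np.round(d["xyz"],3).tolist() for d in env.search_frame(p,n)[:1]])
o=np.zeros((600,800,3),np.uint8);o[:350,:466]=cv2.resize(a,(466,350));o[:400,470:]=cv2.resize(b,(330,400),interpolation=cv2.INTER_CUBIC);o[355:,:400]=cv2.resize(t,(400,245),interpolation=cv2.INTER_CUBIC)
cv2.imwrite("pics/k.png",o)
```

```text
again True 26.98 [ 0.4893 -0.0435  0.0332] [-1.9  1.3  5.5]
27.27 [ 0.4893 -0.0435  0.0333] [-2.   1.6  4.8]
30.51 [0.4085 0.1758 0.2518] [-0.3  0.3 -0.1]
piping_tip [[0.419, 0.007, 0.021]]
coupler [[0.42, -0.055, 0.013]]
small_cutter [[0.441, -0.254, 0.024]]
marker_pen [[0.585, -0.399, 0.013]]
dropper_bottle [[0.679, -0.367, 0.052]]
```

View pics/k.png

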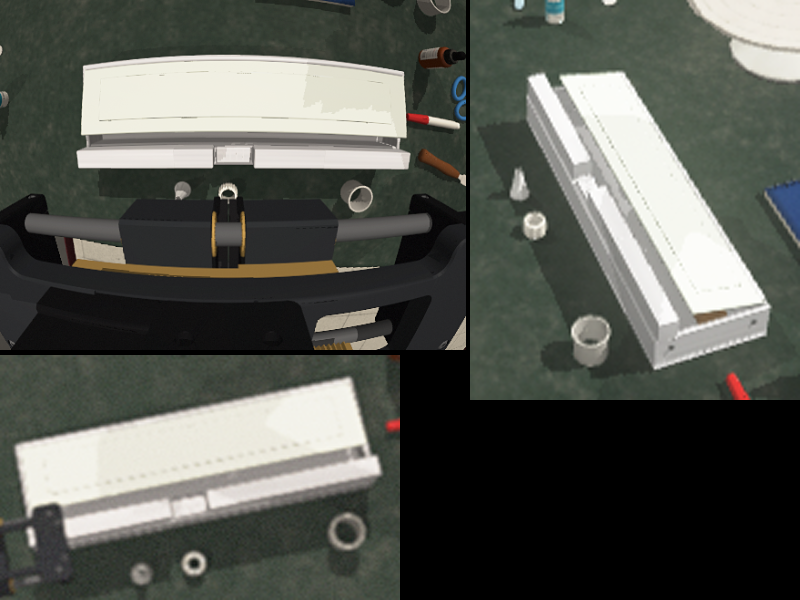

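The side panel shows the lid ajar, with an opening visible under its front edge at about (710,315). The small things are where they were and the hand is clear, so I'll hand the job in.

```bash
python3 -c "
from workcell import env
print(env.close_job())"
```

```text
the job is handed in; nothing more can be done
None
```

The release key is pressed to its hard stop, the lid stands ajar, and the hand is clear with the small things where they were; I handed the job in just after 30 s on the robot's clock, but no verdict was shown.

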